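Close the bearing tin

ROBOT

A 7-joint arm with a two-finger parallel gripper is mounted at the origin on the work surface. World frame = base frame: x ahead of the robot, y to its left, z up, the work surface at z = 0. Lengths are in m, angles in degrees, forces in N, time in s.
With the tool pointing down it reaches from about 0.4 to 0.75 m from the base axis. Payload 19.5 kg.
Tool frame: the origin (TCP) lies at the very end of the fingers, on their centre line; the grasp point (between the pads) lies ctrl.tcp_to_grasp behind it (ctrl.tcp_to_grasp is the distance from the TCP to the grasp point, in m); x points along the fingers, y is the direction in which the jaws open and shut, and the axes are right-handed (so a half turn about x gives the same grasp; the last joint's range is limited). The gripper opens to 85 mm and grips with 20 to 120 N. Pads are 22 mm wide; open, the fingers measure 114 mm over their backs; the gripper's body (76 mm by 85 mm) begins 54 mm behind the grasp point. The pads swing forward as they close: fully open they stand 13 mm farther back than shut.
Start: joints at [65.907, 40.479, -1.581, 85.061, 1.261, 54.483, -4.326], TCP at [0.213, -0.534, 0.231] pointing down, gripper open.
Joint ranges: [-155.06, 155.06], [-18.47, 123.98], [-90, 86.84], [0, 140.48], [-83.41, 263.41], [0, 116], [-161.91, 161.91]. Speed limits (degrees/s): [108.29, 108.29, 147.25, 147.25, 172.46, 172.46, 172.46].

INTERFACE

Orientations are given as [roll, pitch, yaw] about the fixed x, y, z axes, in that order (R = Rz(yaw) Ry(pitch) Rx(roll)).
In Python, from bench import ctrl gives the robot as it stands. The module is installed in compiled form; this text tells all that it offers.
- The arm moves only by the tool send_rows, never from a script. Its argument "increments" is text: rows parted by semicolons, each of 5 numbers parted by spaces: the shift along the world's x, y, z in m, then the turn about the world's z in degrees, then the closure, from 0 (fully open) to 1 (shut). In form: x y z twist hand; .... A call has 1 to 20 rows; each row shifts and turns the commanded pose from where the row before left it; what a row does not reach is not made up. A row lasts 1/8 s, in which the tool goes at most 62.5 mm and 10.7 degrees, less where a joint would pass 70% of its speed; a pose out of reach is approached as far as the arm can. A call is refused whole if a number of a shift passes 0.0625 or a number of a turn 10.7, either way. A call with a gripper value outside its range is refused whole. The fingers move at their own pace and stop on an object; the grip force is fixed at half the most. Time passes only in rows, so rows that do not move let the fingers close. It gives the time, the measured TCP pose, the force and the opening at its end, in the units of the state.
- ctrl.get_state(): the state, without advancing time (a new reading comes with each control period).
- ctrl.capture(name): name is "side" or "top"; returns a dict with "image" (400x640x3 uint8, blue, green, red), "depth" (400x640 float32, m along the optical axis (not along the pixel's ray), 0 where there is no reading), "vfov" (degrees; the focal length in pixels is half the picture's height over the tangent of half this angle, whatever the lens; pixels are square), "cx", "cy" (the principal point, pixels), "R" (3x3) and "t" (3): a world point X has camera coordinates R X + t. Camera axes: x right, y down, z forward; pixel columns grow to the right and rows downward; lengths in m; the calibration is good to about 2 mm. A picture is of the moment at which its call begins.
- ctrl.close_job(): hands the job in, once; it reports no verdict.
Trained networks look in a picture, given as the dict that the camera call returned (one of the last four; its "shot" number tells which), for a name from the list of things; names that differ only in an ending like _2 or _b are one class to them, and where a whole thing is asked for, a point or a joint stands for the part that bears it (a point fixed in the world has none). Each returns a list of dicts, best first, with "p" (0 to 1); they miss things now and then, are a little off and sometimes report something else, mostly with a low value. They report only what shows in the picture. A call takes as long as a camera call.
- ctrl.silhouettes(picture, thing): "region" (400x640 bool, what is visible of it) and "location" ([column, row] in pixels, amid what is visible of it).
- ctrl.place_of(picture, thing): "location" ([column, row] in pixels: a listed point, or the origin of a listed thing).
The state is a dict: "time_s": time; "joints": joint angles; "dq": joint speeds; "tau": joint torques, N m; "position": TCP position; "orientation": TCP orientation; "contact_force": force on the tool from outside, world axes, zero at the start; "torque": the same for the moment, N m; "width": opening from 0.0 (shut) to 1.0 (fully open).
Only numpy, scipy, OpenCV 4.12 (cv2) and the standard library are available. Lean on these libraries where they do the work, as an engineer would, in place of code of your own. Each camera call takes 0.05 s, during which the arm holds its last target. There are 200 camera calls.

TASK

One of the two open tins on the workshop bench holds a steel ball bearing, the other only a brass nut. Take the loose yellow lid, put it on the tin with the bearing and press it down until the rubber seal gives and the lid sits fully home and level on the rim. Leave the contents in their tins and everything else on the bench where it is.

Things in the scene. Friction and masses are not known exactly. Their poses are not given: they have to be found in the camera images.
- lid: loose lid, right way up: yellow flange 108 mm across, 5 mm thick; under it a plug 86 mm across (76 at its tapered foot), 12 mm deep; on top a round black knob 24 mm across, 28 mm high. 150 g. Origin: centre of the plug's underside; z up; flange underside 12, flange top 17, knob top 45 mm above it. Fully home, the flange is on the rim and the origin 63 mm above the tin's
- tin_red: open red round tin fixed to the bench, 104 mm across, 75 mm high to its metal rim, mouth 94 mm, inner floor 5 mm up, black foot 120 mm across, 4 mm high. A black rubber seal in four arcs stands 6 mm above the rim (top at 81 mm); about 10 N in all presses it flush with the rim, where it stays. Origin: centre of the underside, on the bench; z up
- tin_blue: open blue round tin fixed to the bench, 104 mm across, 75 mm high to its metal rim, mouth 94 mm, inner floor 5 mm up, black foot 120 mm across, 4 mm high. A black rubber seal in four arcs stands 6 mm above the rim (top at 81 mm); about 10 N in all presses it flush with the rim, where it stays. Origin: centre of the underside, on the bench; z up
- bearing: steel ball bearing, ring 56 mm across and 16 mm high with a 24 mm bore, lying in one of the two tins; origin: centre of its underside
- nut: brass hexagon nut, 46 mm across flats and 18 mm high, lying in the other tin; origin: centre of its underside
- jar: bystander: amber glass jar with a red cap, 68 mm across, 100 mm high; origin: centre of the underside
- oil_bottle: bystander: white oil bottle with an orange label, 60 mm across, 170 mm high; origin: centre of the underside
- can: bystander: green-labelled closed can, 74 mm across, 110 mm high; origin: centre of the underside
- tape: bystander: roll of blue tape lying flat, 90 mm across, 22 mm high; origin: centre of the underside
- socket: bystander: small upright steel socket, 26 mm across, 38 mm high; origin: centre of the underside
- screwdriver: bystander: screwdriver with a yellow handle lying on the bench; origin: on its axis
- wrench: bystander: steel wrench lying on the bench; origin: on its axis

How it is judged (in metres and radians):
On the way:
1. the robot presses the lid home, level, on the tin that holds the bearing (((horizontal distance between bearing and tin_red below 0.035 m and z of bearing in the frame of tin_red below 0.04 m and horizontal distance between lid and tin_red below 0.006 m and z of lid in the frame of tin_red between 0.06 and 0.065 m and angle between the z axis of lid and the z axis of tin_red, either way round below 0.035 rad and angle between lid's own z axis and vertical below 0.2 rad) or (horizontal distance between bearing and tin_blue below 0.035 m and z of bearing in the frame of tin_blue below 0.04 m and horizontal distance between lid and tin_blue below 0.006 m and z of lid in the frame of tin_blue between 0.06 and 0.065 m and angle between the z axis of lid and the z axis of tin_blue, either way round below 0.035 rad and angle between lid's own z axis and vertical below 0.2 rad)) and contact force between any of the fingers, the arm and lid above 2 N), for 0.1 s.
At the end, for the whole second after the job is handed in: The lid lies at rest on the tin that holds the bearing, right way up, centred within 6 mm, its origin less than 65 mm above the tin's origin (within 2 mm of fully home) and level with the rim within 0.035 rad (2 degrees); the bearing is still in that tin and the nut is not with it (((horizontal distance between bearing and tin_red below 0.035 m and z of bearing in the frame of tin_red below 0.04 m and horizontal distance between lid and tin_red below 0.006 m and z of lid in the frame of tin_red between 0.06 and 0.065 m and angle between the z axis of lid and the z axis of tin_red, either way round below 0.035 rad and angle between lid's own z axis and vertical below 0.2 rad) or (horizontal distance between bearing and tin_blue below 0.035 m and z of bearing in the frame of tin_blue below 0.04 m and horizontal distance between lid and tin_blue below 0.006 m and z of lid in the frame of tin_blue between 0.06 and 0.065 m and angle between the z axis of lid and the z axis of tin_blue, either way round below 0.035 rad and angle between lid's own z axis and vertical below 0.2 rad)) and horizontal distance between nut and bearing above 0.2 m and linear speed of each of lid, bearing below 0.02 m/s); the robot touches nothing.
It fails at once if a bystander on the bench is moved by more than 30 mm (distance of any of jar, oil_bottle, can, tape, socket, screwdriver, wrench from where it was at the start of the episode above 0.03 m).
It fails at once if the bearing or the nut is moved by more than 50 mm, out of its place in the tin (distance of any of bearing, nut from where it was at the start of the episode above 0.05 m).
It also fails if it takes over 38 s, if anything falls off the work surface, if the arm or the gripper's body presses on something with over 40 N, if the wrist force passes 120 N, or if a joint passes its speed limit or range.

## Working session

There is one attempt and no reset: what is moved stays moved. The work goes in short steps, Python scripts to look and compute and a tool call to move; the robot and the scene stay as the last step left them, time stands still between calls to the robot, and variables do not carry over. Pictures are saved under pics/ and viewed, about 8 in all and at most 12, crops included, and the job is handed in when it is done.

Besides the shell and the picture viewer there is one more tool, called in YAML: its name, and indented under it one key for each argument. send_rows: Moves the arm, as the interface text tells. Its arguments: {"type":"object","properties":{"increments":{"type":"string"}},"required":["increments"]}

```bash
mkdir -p pics
cat > h.py <<'E'
import numpy as np, cv2
from bench import ctrl
def ray(c,px):
    f=200/np.tan(np.radians(c["vfov"])/2)
    d=np.array([(px[0]-c["cx"])/f,(px[1]-c["cy"])/f,1.])
    return d
def pt(c,px,z=None):
    R,t=np.array(c["R"]),np.array(c["t"])
    d=R.T@ray(c,px); o=-R.T@t
    if z is not None: return o+d*(z-o[2])/d[2]
    D=c["depth"][int(round(px[1])),int(round(px[0]))]
    return o+d*D
def cloud(c,m):
    v,u=np.nonzero(m&(c["depth"]>0)); R,t=np.array(c["R"]),np.array(c["t"])
    f=200/np.tan(np.radians(c["vfov"])/2); D=c["depth"][v,u]
    P=np.stack([(u-c["cx"])/f*D,(v-c["cy"])/f*D,D],1)
    return (P-t)@R
E
python3 - <<'E'
from h import *
s=ctrl.get_state();print({k:s[k] for k in("time_s","position","orientation","contact_force","width")},ctrl.tcp_to_grasp)
np.set_printoptions(precision=4,suppress=True)
for n in("side","top"):
    c=ctrl.capture(n);cv2.imwrite(f"pics/{n}0.png",c["image"])
    print(n,c["vfov"],c["cx"],c["cy"],-np.array(c["R"]).T@c["t"])
    for k in("lid","tin_red","tin_blue","bearing","nut","jar","oil_bottle","can","tape","socket"):
        r=ctrl.silhouettes(c,k)[:2];q=ctrl.place_of(c,k)[:2]
        for a in r:
            P=cloud(c,a["region"]);
            print(k,"S",round(a["p"],2),np.round(a["location"]),len(P), np.percentile(P,[2,50,98],axis=0).round(3).tolist() if len(P) else "")
        for a in q: print(k,"P",round(a["p"],2),np.round(a["location"],1))
E
```

```text
{'time_s': 0.0, 'position': array([ 0.21256679, -0.53400445,  0.23083244]), 'orientation': array([-89.93027923,  89.94003157, 111.77501478]), 'contact_force': array([ 0.03897993,  0.72237183, -0.38480758]), 'width': 1.0023318357451307} 0.0187
side 46.92671165160743 315.86161310886973 201.0981958744704 [0.1056 0.743  0.7806]
lid S 0.58 [338. 214.] 1056 [[0.446, -0.086, -0.001], [0.49, -0.028, 0.016], [0.546, 0.016, 0.044]]
lid P 0.69 [338.5 217.4]
tin_red S 0.72 [253. 261.] 49 [[0.56, 0.205, 0.013], [0.571, 0.217, 0.019], [0.58, 0.227, 0.022]]
tin_red S 0.68 [166. 244.] 1651 [[0.7, 0.285, 0.006], [0.714, 0.317, 0.091], [0.741, 0.336, 0.17]]
tin_red P 0.97 [255.6 273.4]
tin_blue S 0.85 [346. 150.] 1538 [[0.536, -0.296, 0.001], [0.582, -0.222, 0.047], [0.636, -0.194, 0.081]]
tin_blue S 0.48 [254. 262.] 76 [[0.556, 0.203, 0.009], [0.57, 0.215, 0.02], [0.582, 0.229, 0.022]]
tin_blue P 0.68 [344.7 159.2]
bearing P 0.53 [260.9 269.5]
nut P 0.32 [338.  216.5]
jar S 0.83 [243. 178.] 1001 [[0.719, 0.003, 0.006], [0.738, 0.041, 0.067], [0.778, 0.057, 0.101]]
jar P 0.63 [244.8 190.4]
jar P 0.22 
[... 2078 characters left out ...]
[[0.702, 0.273, 0.006], [0.722, 0.291, 0.111], [0.755, 0.322, 0.172]]
oil_bottle P 0.9 [189.7 116.8]
can S 0.74 [428. 107.] 1227 [[0.699, -0.297, 0.002], [0.728, -0.256, 0.109], [0.766, -0.228, 0.114]]
can S 0.53 [419. 174.] 1843 [[0.537, -0.298, 0.002], [0.588, -0.253, 0.009], [0.637, -0.196, 0.083]]
can P 0.72 [421.5 112.6]
can P 0.45 [165.6 280.4]
tape S 0.66 [243.  98.] 672 [[0.693, 0.123, 0.0], [0.737, 0.166, 0.022], [0.778, 0.207, 0.026]]
tape P 0.79 [247.7 113.2]
socket S 0.66 [304. 102.] 838 [[0.721, -0.011, 0.016], [0.744, 0.018, 0.099], [0.78, 0.049, 0.104]]
socket S 0.44 [257. 252.] 133 [[0.384, 0.119, -0.001], [0.397, 0.131, 0.023], [0.41, 0.144, 0.04]]
socket P 0.4 [256.7 251.2]
```

View pics/top0.png

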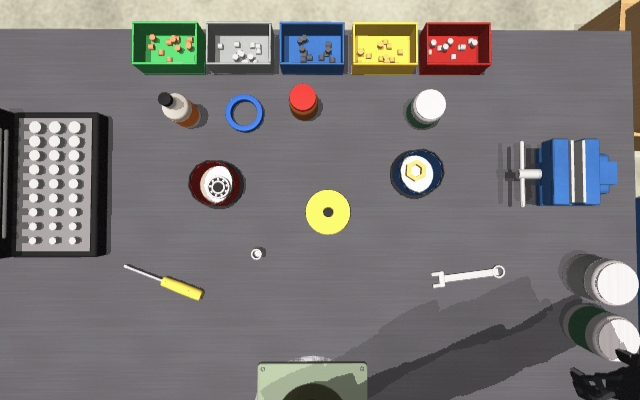

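View pics/side0.png

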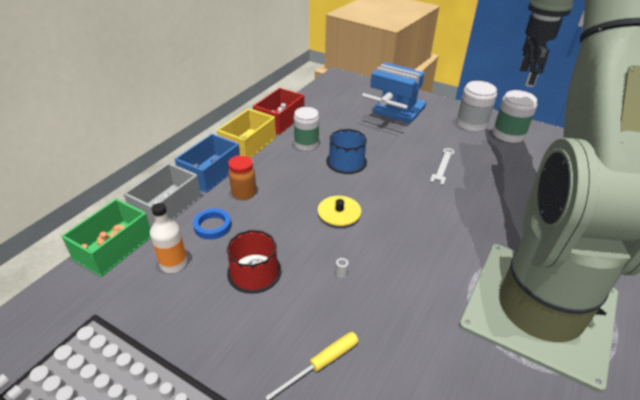

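Run:
```python
from h import *
np.set_printoptions(precision=4,suppress=True)
from scipy.optimize import least_squares
def circ(P):
    r=least_squares(lambda q:np.hypot(P[:,0]-q[0],P[:,1]-q[1])-q[2],[*np.median(P[:,:2],0),.05],loss="soft_l1",f_scale=.002);return r.x
for n in("top","side"):
    c=ctrl.capture(n); A=cloud(c,np.ones((400,640),bool))
    def reg(x,y,r,z0,z1):
        return A[(np.hypot(A[:,0]-x,A[:,1]-y)<r)&(A[:,2]>z0)&(A[:,2]<z1)]
    for name,x,y in(("red",.563,.226),("blue",.588,-.247)):
        P=reg(x,y,.062,.065,.09); print(n,name,"rim",len(P),circ(P),np.percentile(P[:,2],[50,98]))
        P=reg(x,y,.040,.012,.045); print("   content",len(P),P.mean(0),P.min(0),P.max(0))
    P=reg(.497,-.038,.06,.008,.024);print(n,"flange",len(P),circ(P),P[:,2].mean(), (P.min(0)+P.max(0))/2)
    P=reg(.497,-.038,.05,.034,.06);print(n,"knob",len(P),P.mean(0),(P.min(0)+P.max(0))/2,P[:,2].max())
```

```text
top red rim 418 [0.5629 0.2269 0.0492] [0.0782 0.0843]
   content 396 [0.556  0.2262 0.0184] [0.529  0.1984 0.012 ] [0.5822 0.2528 0.0273]
top blue rim 406 [ 0.5885 -0.2491  0.0493] [0.0786 0.0847]
   content 241 [ 0.5963 -0.2502  0.0227] [ 0.5721 -0.2735  0.012 ] [ 0.6206 -0.2268  0.0285]
top flange 1473 [ 0.4963 -0.0378  0.0388] 0.017248163640491785 [ 0.4964 -0.0379  0.0169]
top knob 78 [ 0.4964 -0.0376  0.0448] [ 0.4964 -0.0374  0.0459] 0.05050093388238508
side red rim 681 [0.5612 0.232  0.0494] [0.0749 0.0818]
   content 79 [0.5703 0.215  0.0189] [0.5518 0.1883 0.0126] [0.5834 0.233  0.0393]
side blue rim 411 [ 0.5879 -0.2458  0.0494] [0.0744 0.0815]<stdin>:12: RuntimeWarning: Mean of empty slice.
  ret = um.true_divide(
Traceback (most recent call last):
ValueError: zero-size array to reduction operation minimum which has no identity
```

The top view shows the bearing in the red tin (217,184) and the nut in the blue tin (415,171). The lid is at (328,212), with nothing close to it. In the side view the red tin is at (253,260) and the lid at (340,211). Next I'll refine the tin and lid centres from both views.

```bash
cat > m.py <<'E'
from h import *
np.set_printoptions(precision=4,suppress=True)
from scipy.optimize import least_squares
def circ(P,r0):
    r=least_squares(lambda q:np.hypot(P[:,0]-q[0],P[:,1]-q[1])-r0,np.median(P[:,:2],0),loss="soft_l1",f_scale=.002);return r.x
E
python3 - <<'E'
from m import *
for n in("top","side"):
    c=ctrl.capture(n); A=cloud(c,np.ones((400,640),bool))
    def reg(x,y,r,z0,z1): return A[(np.hypot(A[:,0]-x,A[:,1]-y)<r)&(A[:,2]>z0)&(A[:,2]<z1)]
    for z0 in(.072,.076,.078):
        P=reg(.563,.228,.062,z0,.09); print(n,"red",z0,len(P),circ(P,.0495),(P.min(0)+P.max(0))/2,np.ptp(P,0))
    P=reg(.497,-.038,.065,.008,.024);print(n,"flange",len(P),P[:,2].mean(),(P.min(0)+P.max(0))/2,np.ptp(P,0))
    P=reg(.497,-.038,.05,.03,.06);print(n,"knob",len(P),(P.min(0)+P.max(0))/2 if len(P) else 0,P[:,2].max() if len(P) else 0)
    # colour-based: yellow mask -> flange centre at z=.017
    hsv=cv2.cvtColor(c["image"],cv2.COLOR_BGR2HSV); m=cv2.inRange(hsv,(22,120,90),(38,255,255))
    k,l,st,ce=cv2.connectedComponentsWithStats(m)
    for i in range(1,k):
        if 500<st[i,4]: 
            cn,_=cv2.findContours((l==i).astype(np.uint8),0,2); e=cv2.fitEllipse(cv2.convexHull(cn[0])); print(n,"yellow",e[0],st[i,4],pt(c,e[0],.017),pt(c,e[0],.0145))
R=__import__("scipy.spatial.transform",fromlist=["R"]).Rotation.from_euler("xyz",ctrl.get_state()["orientation"],degrees=True).as_matrix();print(R)
E
```

```text
top red 0.072 352 [0.563  0.2273] [0.5639 0.228  0.079 ] [0.1007 0.1036 0.0139]
top red 0.076 257 [0.5632 0.2277] [0.5637 0.2286 0.081 ] [0.1002 0.1025 0.0099]
top red 0.078 220 [0.5632 0.228 ] [0.5637 0.2286 0.082 ] [0.1002 0.1025 0.0079]
top flange 1476 0.017271612158749877 [ 0.4964 -0.0379  0.0174] [0.1041 0.1042 0.0122]
top knob 78 [ 0.4964 -0.0374  0.0452] 0.049549222330126416
top yellow (384.8121337890625, 43.997276306152344) 1769 [ 0.9063 -0.1787  0.017 ] [ 0.9073 -0.1791  0.0145]
top yellow (327.50836181640625, 211.556640625) 1490 [ 0.4962 -0.0379  0.017 ] [ 0.4962 -0.0379  0.0145]
side red 0.072 468 [0.5616 0.2317] [0.5623 0.2307 0.0783] [0.1031 0.1044 0.0125]
side red 0.076 293 [0.5619 0.2314] [0.5625 0.2307 0.0803] [0.1026 0.1044 0.0085]
side red 0.078 224 [0.562  0.2312] [0.5622 0.2315 0.0813] [0.1017 0.1028 0.0065]
side flange 902 0.016154044099055718 [ 0.4953 -0.034   0.0164] [0.1079 0.1078 0.0128]
side knob 82 [ 0.4953 -0.0353  0.0385] 0.04672217887423588
side yellow (328.0633850097656, 20.16823959350586) 1003 [ 1.2001 -1.2042  0.017 ] [ 1.2037 -1.2105  0.0145]
side yellow (449.8896179199219, -717.1445922851562) 2741 [-0.6112  2.4007  0.017 ] [-0.6135  2.4061  0.0145]
side yellow (247.7144775390625, 131.9105987548828) 1647 [ 0.911  -0.2038  0.017 ] [ 0.9136 -0.2069  0.0145]
side yellow (338.9212951660156, 210.67909240722656) 956 [ 0.4929 -0.0314  0.017 ] [ 0.4942 -0.0339  0.0145]
side yellow (333.15899658203125, 351.2885437011719) 730 [0.3119 0.3183 0.017 ] [0.3125 0.3169 0.0145]
[[-0.      0.3698 -0.9291]
 [ 0.0001 -0.9291 -0.3698]
 [-1.     -0.0001 -0.    ]]
```

send_rows:
  increments: "0.0236 0.0413 0 0 0;0.0236 0.0413 0 0 0;0.0236 0.0413 0 0 0;0.0236 0.0413 0 0 0;0.0236 0.0413 0 0 0;0.0236 0.0413 0 0 0;0.0236 0.0413 0 0 0;0.0236 0.0413 0 0 0;0.0236 0.0413 0 0 0;0.0236 0.0413 0 0 0;0.0236 0.0413 -0.02 0 0;0.0236 0.0413 -0.03 0 0;0 0 -0.03 0 0;0 0 0 0 0;0 0 0 0 0"

```text
time_s: 4.18
position: [0.4961, -0.0392, 0.1524]
orientation: [149.5, 89.9, -8.8]
contact_force: [0.1, -1.1, -0.5]
width: 1.002
```

send_rows:
  increments: "0 0.0025 -0.03 0 0;0 0 -0.03 0 0;0 0 -0.03 0 0;0 0 -0.02 0 0;0 0 -0.012 0 0;0 0 -0.008 0 0;0 0 0 0 0;0 0 0 0 0.5;0 0 0 0 1;0 0 0 0 1;0 0 0 0 1;0 0 0 0 1;0 0 0 0 1;0 0 0 0 1"

```text
time_s: 5.92
position: [0.4959, -0.0361, 0.0217]
orientation: [178.7, 90.0, 20.4]
contact_force: [-1.6, 0.9, 9.3]
width: 0.261
```

send_rows:
  increments: "0 0 0.02 0 1;0 0 0.03 0 1;0 0 0.03 0 1;0 0 0.03 0 1;0 0 0.03 0 1;0 0 0 0 1;0 0 0 0 1"

```text
time_s: 6.8
position: [0.4956, -0.0361, 0.1607]
orientation: [-34.1, 90.0, 167.6]
contact_force: [-0.8, 0.0, -1.6]
width: 0.257
```

```bash
cat > l.py <<'E'
from m import *
s=ctrl.get_state();p=s["position"];print(s["time_s"],p,s["contact_force"],s["width"])
for n in("top","side"):
    c=ctrl.capture(n);cv2.imwrite(f"pics/{n}_{s['time_s']:.0f}.png",c["image"])
    hsv=cv2.cvtColor(c["image"],cv2.COLOR_BGR2HSV); m=cv2.inRange(hsv,(22,120,60),(38,255,255))>0
    A=cloud(c,m);A=A[np.hypot(A[:,0]-p[0],A[:,1]-p[1])<.09]
    if len(A)<50: print("few");continue
    q=np.linalg.lstsq(np.c_[A[:,:2]-p[:2],np.ones(len(A))],A[:,2],rcond=None)[0]
    print(n,len(A),"mid-tcp",((A.min(0)+A.max(0))/2-p),"ptp",np.ptp(A,0),"medz",np.median(A[:,2]),"slope",q[:2])
E
python3 l.py
```

```text
6.8 [ 0.4956 -0.0361  0.1607] [-0.7805  0.0433 -1.5896] 0.25735980263858
few
side 850 mid-tcp [0.0018 0.0005 0.1731] ptp [0.1128 0.1102 0.3652] medz 0.154990595890929 slope [0.297  0.2301]
```

send_rows:
  increments: "0.0084 0.0332 0 0 1;0.0084 0.0332 0 0 1;0.0084 0.0332 0 0 1;0.0084 0.0332 0 0 1;0.0084 0.0332 0 0 1;0.0084 0.0332 0 0 1;0.0084 0.0332 0 0 1;0.0082 0.0331 0 0 1;0 0 -0.02 0 1;0 0 0 0 1;0 0 0 0 1"

```text
time_s: 8.28
position: [0.5629, 0.2289, 0.1415]
orientation: [26.2, 90.0, -132.1]
contact_force: [-0.2, 0.1, -2.1]
width: 0.255
```

```bash
sed -i 's/A=A\[np.hypot.*/A=A[(np.hypot(A[:,0]-p[0],A[:,1]-p[1])<.09)\&(abs(A[:,2]-p[2]+.005)<.015)]/' l.py; python3 l.py; ls pics; python3 -c "
import cv2,glob
a=cv2.imread('pics/side_8.png');b=cv2.imread('pics/top_8.png')
cv2.imwrite('pics/c1.png',cv2.vconcat([cv2.resize(a[120:320,130:390],None,fx=2,fy=1.5),cv2.resize(b[100:300,100:360],None,fx=2,fy=1.5)]))"
```

```text
8.275 [0.5629 0.2289 0.1415] [-0.173   0.0807 -2.0853] 0.25517021401077244
top 244 mid-tcp [ 0.0001 -0.0179 -0.0007] ptp [0.1051 0.073  0.0171] medz 0.13699407585231638 slope [-0.0037 -0.0083]
side 1195 mid-tcp [-0.0021  0.0023 -0.0009] ptp [0.1048 0.1077 0.0182] medz 0.13622171602654382 slope [ 0.0022 -0.0018]
side0.png
side_7.png
side_8.png
top0.png
top_7.png
top_8.png
```

View pics/c1.png

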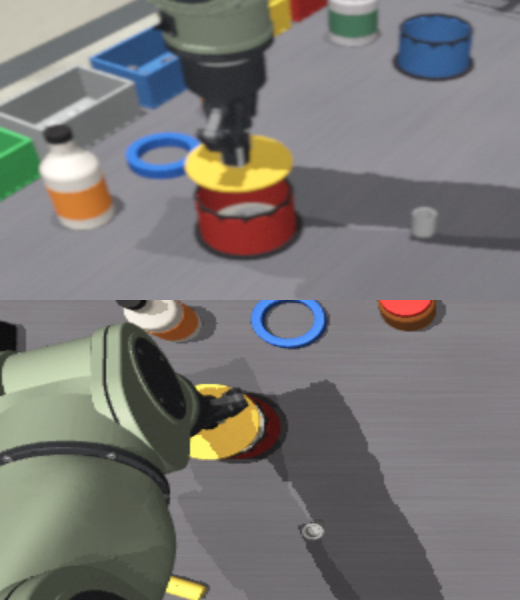

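The crops show the lid held level over the red tin. The side measurement puts its centre about 1.4 mm short in x, so I'll correct that while lowering.

send_rows:
  increments: "0.001 0 -0.015 0 1;0 0 -0.012 0 1;0 0 -0.01 0 1;0 0 -0.006 0 1;0 0 -0.004 0 1;0 0 0 0 1;0 0 0 0 1"

```text
time_s: 9.25
position: [0.564, 0.2295, 0.0946]
orientation: [-162.1, 90.0, 39.6]
contact_force: [0.3, -0.1, -1.0]
width: 0.258
```

send_rows:
  increments: "0 0 -0.002 0 1;0 0 -0.002 0 1;0 0 -0.002 0 1;0 0 -0.002 0 1;0 0 -0.001 0 1;0 0 0 0 1;0 0 0 0 1"

```text
time_s: 10.12
position: [0.5639, 0.2294, 0.0856]
orientation: [-156.5, 90.0, 45.2]
contact_force: [-2.3, -0.9, 5.8]
width: 0.257
```

```bash
python3 l.py
```

```text
10.125 [0.5639 0.2294 0.0856] [-2.2834 -0.8699  5.7664] 0.2574844209762303
top 183 mid-tcp [-0.0003 -0.0184 -0.0047] ptp [0.1047 0.0678 0.0096] medz 0.0810092179372963 slope [-0.0049 -0.004 ]
side 1144 mid-tcp [-0.0014  0.0016 -0.0002] ptp [0.108  0.1084 0.02  ] medz 0.08005686903272523 slope [-0.0004  0.003 ]
```

Flange top is at about 80 mm, which is the home height. I'll press further until the force clearly rises.

send_rows:
  increments: "0 0 -0.001 0 1;0 0 -0.001 0 1;0 0 -0.001 0 1;0 0 0 0 1;0 0 0 0 1"

```text
time_s: 10.85
position: [0.564, 0.2294, 0.0845]
orientation: [-162.0, 89.9, 39.7]
contact_force: [-13.2, -3.9, 42.0]
width: 0.258
```

send_rows:
  increments: "0 0 0.002 0 1;0 0 0 0 1;0 0 0 0 0;0 0 0 0 0;0 0 0 0 0;0 0 0 0 0;0 0 0.02 0 0;0 0 0.04 0 0;0 0 0.05 0 0;0 0 0.05 0 0;-0.03 -0.04 0.02 0 0;-0.03 -0.05 0 0 0;-0.03 -0.05 0 0 0;-0.02 -0.05 0 0 0;0 -0.05 0 0 0;0 -0.05 0 0 0;0 0 0 0 0;0 0 0 0 0"

```text
time_s: 13.1
position: [0.4539, -0.0602, 0.2643]
orientation: [-108.8, 90.0, 92.9]
contact_force: [0.3, 0.3, 0.8]
width: 1.001
```

```bash
sed 's/^for n/p=np.array([.564,.2294,.085])\nfor n/' l.py > l2.py; python3 l2.py; ls pics
cat > c.py <<'E'
import cv2,glob,os
f=sorted(glob.glob('pics/side_*'),key=os.path.getmtime)[-1];a=cv2.imread(f);b=cv2.imread(f.replace('side','top'))
cv2.imwrite('pics/c2.png',cv2.vconcat([cv2.resize(a[180:310,150:410],None,fx=2.5,fy=2.2),cv2.resize(b[90:300,100:440],(650,300))]))
E
python3 c.py
```

```text
13.1 [ 0.4539 -0.0602  0.2643] [0.3405 0.2831 0.7669] 1.0013252195067324
top 1626 mid-tcp [-0.0003 -0.0005 -0.0089] ptp [0.1049 0.1084 0.0207] medz 0.08043046997443917 slope [0.0005 0.0001]
side 1389 mid-tcp [-0.002   0.0017 -0.0031] ptp [0.1075 0.1109 0.0248] medz 0.07927670368343175 slope [0.001 0.   ]
c1.png
side0.png
side_10.png
side_13.png
side_7.png
side_8.png
top0.png
top_10.png
top_13.png
top_7.png
top_8.png
```

View pics/c2.png

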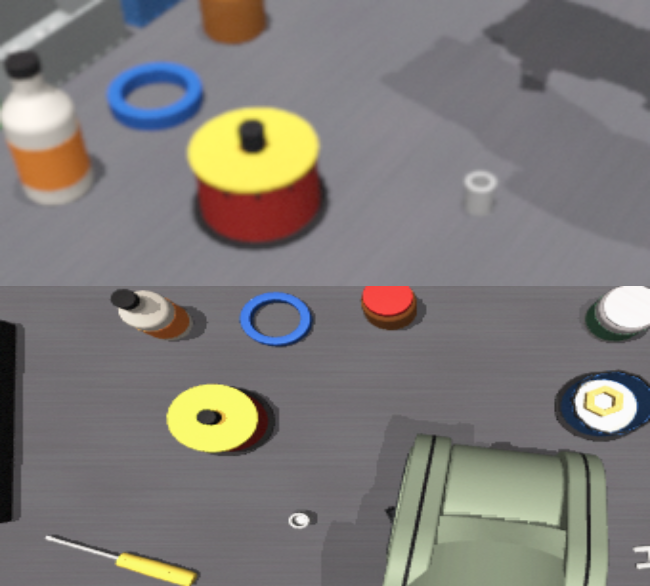

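```bash
python3 -c "
from bench import ctrl
print(ctrl.close_job())"
```

```text
the job is handed in; nothing more can be done
None
```

The yellow lid is pressed home and level on the red tin, which holds the bearing. I handed the job in after about 13 s of robot time, well inside the 38 s limit; the hand-in gives no verdict.

- **Tin choice:** the top picture showed the bearing in the red tin and the nut in the blue one.
- **Pressing:** I gripped the lid by its knob and lowered it into the mouth. I pressed until the wrist force rose sharply to 42 N at the home height, then released it and moved the arm clear.
- **Height:** after release the flange top measured 80.4 mm from the top camera and 79.3 mm from the side camera. Allowing for the small offsets each camera showed with the lid on the bench, both come to about 80.2 mm, against 80 mm when fully home.
- **Level:** the measured tilt was 0.001 rad or less.
- **Centring:** the lid is within about 0.5 mm of the measured tin centre in each view.
- **Surroundings:** in the last picture the nut was still in the blue tin, and the bystanders in view looked where they had been. I did not re-measure them, and most of the wrench was outside that crop or hidden by the arm.

**Disagreements:** the two cameras differed by about 1 mm in x and 3 mm in y in absolute position, so I used lid-to-tin distances within each view, which agreed to about 0.5 mm. During the press there was also a sideways force of about 14 N at the wrist.

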